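# Seat the lamp cartridge and latch it

### The job

The lamp cartridge sits in the channel of the lamp module but has not been pushed in. Push it along the channel until it is fully home against the housing, and only then swing the latch lever round behind it as far as its stop, to lock it in. Leave the wash bottle, the beaker and the tube rack where they stand.

Things in the scene. Friction and masses are not known exactly. Their poses are not given: they have to be found in the camera images.
- lamp_module: Lamp module fixed to the bench. Origin: on the bench, mid channel, below where the back face of a home cartridge comes; x = push direction, y left, z up. Aluminium base plate 8 mm thick, x -135 to 245 mm, 170 mm wide. On it two steel rails (10 mm wide, tops 30 mm above the bench, x -100 to 90 mm) form a channel 64 mm wide, open at -x.
- dock_face (a point): Mid channel, 30 mm above the bench, on the face of the module's cream housing (x = 90 mm in the module frame) where the cartridge's block stops. The housing is 200 mm wide, 150 mm long, top 100 mm above the bench, with an open-topped slot 48 mm wide, 60 mm deep, that takes the glass lamp.
- cartridge: Loose lamp cartridge, about 0.35 kg: grey block 90 mm long (x), 60 wide, 62 high; flat aluminium back plate at -x, glass lamp 34 mm in diameter sticking out 40 mm at +x. Origin: centre of the block's underside (back face at x = -45 mm). Stands in the channel 40 to 100 mm short of home; home is its origin at x = +45 mm in the module frame.
- latch (a joint): Angle (rad) of the steel latch lever right of the channel. 0: swung fully away, pointing 220 deg counter-clockwise (from above) from the module's +x. Grows as the lever turns clockwise; 2.27 at its stop: straight across the channel along +y, 4 mm behind a home cartridge. Starts at 0 to 0.4, stays where left; 1 to 2 N at the knob turns it.
- latch_pivot (a point): On the lever's upright pivot axis at the lever's mid height, 46 mm above the bench; x = -12, y = -62 mm in the module frame. The lever is 16 mm wide, 12 mm thick, 118 mm long from the pivot. Its stop is a small dark block on the left rail, x -4 to 12 mm, top 56 mm above the bench.
- latch_knob (a point): Top of the upright white knob on the lever, 105 mm from the pivot axis and 95 mm above the bench. The knob is a cylinder 18 mm in diameter, from 55 to 95 mm above the bench.
- wash_bottle: Bystander: loose white bottle with a red cap, 64 mm in diameter, 170 mm high. Origin: centre of its underside. Stands left of the module.
- beaker: Bystander: loose glass beaker, 70 mm in diameter, 90 mm high. Origin: centre of its underside. Stands right of the module.
- tube_rack: Bystander: loose clear rack 200 mm long (its x), 60 mm wide, 122 mm high with six glass tubes. Origin: centre of its underside. Stands farther left of the module.
There are look-alikes about, which are no part of the job. What is shaped like the cartridge but orange or pink is not meant.

How it is judged:
By the outcome, as a careful person would: the job done as asked, in the order asked, and still so for the second after the job is handed in, with the robot touching nothing.
It also fails if it takes over 48 s, if anything falls off the work surface, if the arm or the gripper's body presses on something with over 40 N, if the wrist force passes 120 N, or if a joint passes its speed limit or range.

### The arm

A 6-joint arm with a two-finger parallel gripper is mounted at the origin on the work surface. World frame = base frame: x ahead of the robot, y to its left, z up, the work surface at z = 0. Lengths are in m, angles in rad, forces in N, time in s.
With the tool pointing down it reaches from about 0.325 to 0.9 m from the base axis. Payload 6.1 kg.
Tool frame: the origin (TCP) lies midway between the tips of the shut fingers; the grasp point (between the pads) lies 19 mm behind it; z points along the fingers, y is the line along which they close (so a half turn about z gives the same grasp; the last joint's range is limited). The gripper opens to 85 mm and grips with 20 to 120 N. Pads are 22 mm wide; open, the fingers measure 114 mm over their backs; the gripper's body (76 mm by 85 mm) begins 54 mm behind the grasp point. The pads swing forward as they close: fully open they stand 13 mm farther back than shut.
Start: joints at [-1.388, 0.22, 1.526, -0, 1.395, -0.126], TCP at [0.19, -0.595, 0.231] pointing down, gripper open.
Joint ranges: [-2.98, 2.98], [-0.91, 2.08], [0.09, 2.57], [-1.24, 4.39], [0.2, 2.65], [-2.68, 2.68]. Speed limits (rad/s): [2.57, 2.57, 3.01, 3.14, 3.14, 3.14].

### API

Orientations are given as [roll, pitch, yaw] about the fixed x, y, z axes, in that order (R = Rz(yaw) Ry(pitch) Rx(roll)).
In Python, from plant import movep, move_l, set_joints, gripper_to, hold, inverse_kinematics, observe, get_image, get_calibration, Unreachable, job_done gives the robot as it stands. Calls block until the motion is done:
- movep(position, orientation): joint-space move of the TCP to a pose.
- move_l(position, feed=0.15, rotation=None, max_force=None): straight line of the TCP; rotation=None keeps the orientation; feed is the mean speed in m/s. With max_force (N) it stops when the force on the tool has changed by that much, and returns True; else False.
- set_joints(angles): joint-space move.
- gripper_to(opening, f_grip=None): finger opening in m; f_grip is the grip in N (None keeps the last); returns when the fingers have stopped.
- hold(seconds).
- inverse_kinematics(position, orientation): joint angles nearest the present ones, or None.
- observe(): the state.
- get_image(name): name is "scene" or "top"; returns (picture, depth): 384x512x3 uint8, red, green, blue; 384x512 float32, m along the optical axis (not along the pixel's ray), 0 where there is no reading.
- get_calibration(name): a dict with "intrinsics" (3x3 intrinsics, pixels), "world_from_camera" (4x4, takes a point from camera to world coordinates). Camera axes: x right, y down, z forward; pixel columns grow to the right and rows downward; lengths in m; the calibration is good to about 2 mm. A picture is of the moment at which its call begins. get_calibration takes no time and is no camera call.
A pose or a line that the arm cannot do raises Unreachable and nothing moves.
- job_done(): hands the job in; it is judged then, once.
The state is a dict: "time_s": time; "q": joint angles; "joint_velocities": joint speeds; "joint_torque": joint torques, N m; "eef_pos": TCP position; "tcp_rot": TCP orientation; "ft_force": force on the tool from outside, world axes, zero at the start; "torque": the same for the moment, N m; "opening": finger opening in m; "grasp_force": force on a finger pad.
Only numpy, scipy, OpenCV 4.12 (cv2) and the standard library are available. Lean on these libraries where they do the work, as an engineer would, in place of code of your own. Each camera call takes 0.05 s, during which the arm holds its last target. There are 200 camera calls.

## Working session

There is one attempt and no reset: what is moved stays moved. The work goes in short steps, each a Python script; the robot and the scene stay as the last script left them, time stands still between calls to the robot, and variables do not carry over. Pictures are saved under pics/ and viewed, at most 10 in all, crops included, and the job is handed in when it is done.

```bash
mkdir -p pics; ls; python3 - <<'E'
from plant import *
import cv2,numpy as np
for n in("scene","top"):
    p,d=get_image(n);cv2.imwrite(f"pics/{n}0.png",p[:,:,::-1]);np.savez(f"{n}0.npz",p=p,d=d)
    c=get_calibration(n);print(n,c["intrinsics"],np.round(c["world_from_camera"],3))
    print((d>0).mean())
s=observe();print(s["time_s"],s["tcp_rot"],s["opening"])
E
```

```text
pics
scene [[370.66841352   0.         253.63416942]
 [  0.         370.66841352 196.66616865]
 [  0.           0.           1.        ]] [[-0.689  0.633 -0.354  0.924]
 [ 0.725  0.607 -0.325  0.439]
 [ 0.009 -0.48  -0.877  0.986]
 [ 0.     0.     0.     1.   ]]
0.9962005615234375
top [[359.9567257    0.         254.58557253]
 [  0.         359.9567257  185.66898185]
 [  0.           0.           1.        ]] [[-0.007 -0.989  0.149  0.384]
 [-1.     0.005 -0.013  0.096]
 [ 0.012 -0.149 -0.989  1.108]
 [ 0.     0.     0.     1.   ]]
0.9960581461588541
0.1 [-3.13979104e+00 -2.03482731e-04  3.08805075e-01] 0.08533562492688539
```

View pics/scene0.png

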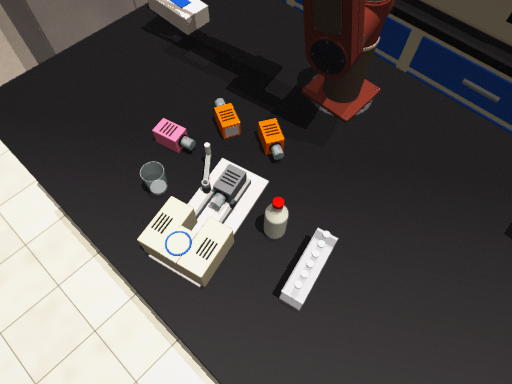

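View pics/top0.png

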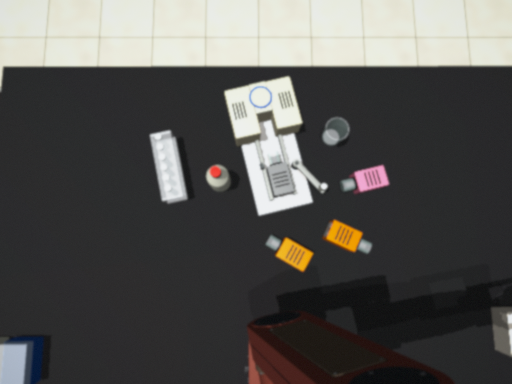

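Candidates in the top view: the grey block in the channel (280,179), orange blocks at (294,253) and (346,236), and a pink one at (371,178). The grey one is the target. It lies in the white module with the cream housing (262,105), and the lever's knob is at (323,187). Next I'll check it in a close crop and measure.

```bash
cat > h.py <<'E'
import numpy as np,cv2
from plant import *
def cloud(n,d):
    c=get_calibration(n);K=c["intrinsics"];T=c["world_from_camera"]
    v,u=np.indices(d.shape);P=np.stack([(u-K[0,2])/K[0,0]*d,(v-K[1,2])/K[1,1]*d,d],-1)
    return P@T[:3,:3].T+T[:3,3]
def ray(n,u,v,z):
    c=get_calibration(n);K=c["intrinsics"];T=c["world_from_camera"]
    r=T[:3,:3]@np.array([(u-K[0,2])/K[0,0],(v-K[1,2])/K[1,1],1]);o=T[:3,3]
    return (o+r*(z-o[2])/r[2])[:2]
E
python3 - <<'E'
from h import *
for n in("top","scene"):
    f=np.load(n+"0.npz");p,d=f["p"],f["d"];W=cloud(n,d);hsv=cv2.cvtColor(p,cv2.COLOR_RGB2HSV)
    z=W[...,2];roi=(d>0)&(np.hypot(W[...,0]-.62,W[...,1]-.05)<.3)
    def rep(name,m):
        m=cv2.morphologyEx(m.astype(np.uint8),cv2.MORPH_OPEN,np.ones((2,2)))
        k,l,s,_=cv2.connectedComponentsWithStats(m)
        for i in range(1,k):
            if s[i,4]<12: continue
            q=W[l==i];r=cv2.minAreaRect((q[:,:2]*1000).astype(np.float32))
            print(n,name,s[i,4],"box",s[i,:4],"z",np.round(np.median(q[:,2]),3),"c",np.round(r[0],1),np.round(r[1],1),round(r[2],1),"mean",np.round(q[:,:2].mean(0)*1000,1))
    rep("housing",roi&(abs(z-.1)<.008)&(hsv[...,2]>130))
    rep("plate",roi&(abs(z-.008)<.006)&(hsv[...,2]>130)&(hsv[...,1]<60))
    rep("block",roi&(abs(z-.070)<.008)&(hsv[...,1]<60))
    rep("knob",roi&(z>.085)&(z<.105)&(hsv[...,2]>130)&(W[...,1]<.03))
c=[np.load(n+"0.npz")["p"][a:a+110,b:b+120,::-1] for n,a,b in(("top",110,225),("scene",135,170))]
cv2.imwrite("pics/crop0.png",cv2.resize(np.hstack(c),(800,366),interpolation=cv2.INTER_CUBIC))
E
```

```text
top housing 3004 box [226  78  77  62] z 0.1 c [645.6  24.1] [492.7 227.5] 9.4 mean [769.4  56.4]
top housing 22 box [322 184   6   6] z 0.095 c [ 537.6 -127.7] [12.2 41.3] 16.9 mean [ 535.2 -121. ]
top plate 616 box [260 121  25  49] z 0.008 c [568.5  37.2] [ 84. 378.] 84.9 mean [683.2  34.8]
top plate 44 box [329 131  10   8] z 0.004 c [ 706.  -157.4] [28.2 53.3] 31.2 mean [ 713.3 -169.6]
top plate 342 box [283 134  19  32] z 0.007 c [664.2 -38.6] [99.4 41.6] 13.4 mean [668.3 -36. ]
top plate 21 box [173 140   5   7] z 0.011 c [685.5 330.9] [20.3  7.6] 14.6 mean [685.9 330.3]
top plate 1787 box [243 143  70  73] z 0.007 c [541.    7.1] [299.8 200.9] 4.3 mean [547.6  22.8]
top plate 17 box [175 148   4   6] z 0.011 c [525.2 214.6] [368.9   9.7] 38.5 mean [646.9 311.5]
top plate 24 box [180 175   5   8] z 0.011 c [572.7 306.7] [23.7  7.6] 14.0 mean [571.5 306.3]
top plate 14 box [182 184   3   5] z 0.012 c [549.4 301.5] [14.5  6.9] 3.2 mean [549.6 301.6]
top plate 18 box [183 190   4   6] z 0.01 c [529.  297.6] [16.4  7.5] 11.8 mean [530.5 296.7]
top block 35 box [334 121  13   8] z 
[... 1259 characters left out ...]

scene block 19 box [206 150   6   4] z 0.063 c [ 517.5 -121.9] [55.1 11.2] 37.1 mean [ 528.8 -114.3]
scene block 592 box [214 165  33  32] z 0.071 c [735.8 186.1] [623.8  92.7] 44.9 mean [566.4  18.2]
scene block 73 box [143 166  20  12] z 0.065 c [ 695.7 -177.9] [26.9 59.7] 64.6 mean [ 695.4 -182.5]
scene block 46 box [148 178  18   9] z 0.063 c [ 712.  -133.7] [16.9 52.2] 73.8 mean [ 713.3 -133.9]
scene block 15 box [273 229   6   3] z 0.063 c [585.  210.8] [ 2.3 14.5] 45.9 mean [585.4 210.4]
scene knob 28 box [205 143   6   6] z 0.093 c [ 512.  -135.7] [79.5 12.2] 48.5 mean [ 527.6 -116.9]
scene knob 1252 box [138 197  57  53] z 0.101 c [871.6 169.9] [525.3 158. ] 62.3 mean [781.7   0.9]
```

View pics/crop0.png

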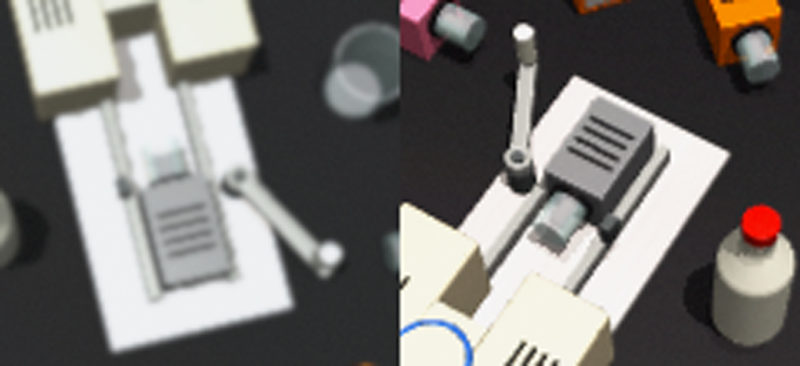

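The crop confirms the target: a grey block with a glass lamp sits between the rails (crop 185,235), and the lever's white knob is at crop (328,257). Depth edges spoil the rectangles, so I'll cast mask pixels onto planes of known height instead.

```bash
python3 - <<'E'
from h import *
def castm(n,m,z):
    v,u=np.nonzero(m);return np.array([ray(n,a,b,z) for a,b in zip(u,v)])*1000
for n in("top","scene"):
    f=np.load(n+"0.npz");p,d=f["p"],f["d"];W=cloud(n,d);hsv=cv2.cvtColor(p,cv2.COLOR_RGB2HSV)
    z=W[...,2];roi=(d>0)&(np.hypot(W[...,0]-.62,W[...,1]-.05)<.35)
    def rep(name,m,h,near):
        m=cv2.morphologyEx(m.astype(np.uint8),cv2.MORPH_OPEN,np.ones((3,3)))
        k,l,s,_=cv2.connectedComponentsWithStats(m)
        i=max(range(1,k),key=lambda i:s[i,4]); q=castm(n,l==i,h)
        r=cv2.minAreaRect(q.astype(np.float32));print(n,name,s[i,4],np.round(cv2.boxPoints(r)).tolist(),np.round(r[0],1),np.round(r[1],1),round(r[2],2))
    rep("housing",roi&(abs(z-.1)<.01)&(hsv[...,2]>100)&(W[...,0]>.66),.1,0)
    rep("white all",roi&(abs(z-.008)<.008)&(hsv[...,2]>110)&(W[...,0]<.68)&(abs(W[...,1]-.04)<.14),.008,0)
    rep("block",roi&(abs(z-.070)<.006)&(hsv[...,1]<60)&(abs(W[...,1]-.02)<.08),.070,0)
    rep("knob",roi&(abs(z-.095)<.006)&(hsv[...,2]>130)&(W[...,1]<-.08)&(W[...,0]<.62),.095,0)
    rep("bottle",roi&(z>.03)&(z<.18)&(W[...,1]>.14)&(W[...,1]<.26),.17,0)
E
```

```text
Traceback (most recent call last):
  File "h.py", line 8, in ray
    c=get_calibration(n);K=c["intrinsics"];T=c["world_from_camera"]
ValueError: time passes only in moves, steps and waits
```

```bash
cat > m.py <<'E'
from h import *
import sys
def measure(tag):
  for n in("top","scene"):
    f=np.load(n+tag+".npz");p,d=f["p"],f["d"];W=cloud(n,d);hsv=cv2.cvtColor(p,cv2.COLOR_RGB2HSV)
    T=get_calibration(n)["world_from_camera"];o=T[:3,3]
    z=W[...,2];roi=(d>0)&(np.hypot(W[...,0]-.62,W[...,1]-.05)<.35)
    def rep(name,m,h):
        m=cv2.morphologyEx(m.astype(np.uint8),cv2.MORPH_OPEN,np.ones((3,3)))
        k,l,s,_=cv2.connectedComponentsWithStats(m)
        if k<2: print(n,name,"none");return
        i=max(range(1,k),key=lambda i:s[i,4]); w=W[l==i]
        q=(o+(w-o)*((h-o[2])/(w[:,2]-o[2]))[:,None])[:,:2]*1000
        r=cv2.minAreaRect(q.astype(np.float32));print(n,name,s[i,4],"z",round(float(np.median(w[:,2])),3),np.round(cv2.boxPoints(r)).tolist(),np.round(r[0],1),np.round(r[1],1),round(r[2],2),"mean",np.round(q.mean(0),1))
    rep("housing",roi&(abs(z-.1)<.01)&(hsv[...,2]>100)&(W[...,0]>.66),.1)
    rep("plate",roi&(abs(z-.008)<.008)&(hsv[...,2]>110)&(W[...,0]<.68)&(abs(W[...,1]-.04)<.14),.008)
    rep("block",roi&(abs(z-.070)<.006)&(hsv[...,1]<60)&(abs(W[...,1]-.02)<.08),.070)
    rep("knob",roi&(abs(z-.095)<.006)&(hsv[...,2]>130)&(W[...,1]<-.06)&(W[...,0]<.62),.095)
    rep("bottle",roi&(z>.03)&(z<.18)&(W[...,1]>.14)&(W[...,1]<.26),.17)
if __name__=="__main__": measure(sys.argv[1])
E
python3 m.py 0
```

```text
top housing 3016 z 0.1 [[672.0, 137.0], [718.0, -56.0], [867.0, -21.0], [821.0, 172.0]] [769.6  58. ] [152.6 199. ] 13.3 mean [773.   59.4]
top plate 1788 z 0.007 [[458.0, 74.0], [497.0, -95.0], [717.0, -45.0], [678.0, 124.0]] [587.5  14.5] [225.5 173.5] 12.8 mean [549.7  25.2]
top block 619 z 0.069 [[511.0, 27.0], [525.0, -32.0], [613.0, -11.0], [599.0, 47.0]] [562.    7.8] [90.5 59.8] 13.12 mean [561.7   8. ]
top knob 30 z 0.095 [[528.0, -121.0], [543.0, -121.0], [543.0, -107.0], [529.0, -106.0]] [ 535.9 -113.8] [14.3 14.6] 88.02 mean [ 535.5 -113.4]
top bottle 466 z 0.116 [[517.0, 151.0], [581.0, 151.0], [581.0, 212.0], [517.0, 212.0]] [549.  181.6] [60.9 64.4] 89.74 mean [548.4 180.7]
scene housing 3523 z 0.101 [[673.0, 141.0], [720.0, -56.0], [866.0, -21.0], [820.0, 176.0]] [769.8  60.1] [150.5 201.9] 13.43 mean [775.7  64.9]
scene plate 952 z 0.009 [[456.0, 72.0], [474.0, -5.0], [671.0, 42.0], [653.0, 119.0]] [563.4  57.1] [202.7  78.8] 13.42 mean [554.2  69.4]
scene block 571 z 0.071 [[509.0, 29.0], [523.0, -32.0], [614.0, -10.0], [599.0, 51.0]] [561.2   9.4] [92.7 62.3] 13.58 mean [561.7   9.3]
scene knob 25 z 0.095 [[525.0, -111.0], [535.0, -122.0], [546.0, -112.0], [535.0, -101.0]] [ 535.3 -111.8] [14.6 15.2] 43.94 mean [ 534.3 -112.4]
scene bottle 767 z 0.094 [[706.0, 182.0], [716.0, 139.0], [844.0, 168.0], [834.0, 211.0]] [774.8 174.9] [131.1  43.9] 12.8 mean [785.6 181.7]
```

Everything agrees with the given sizes. The module yaw is 13.3° with its origin at (609.1, 21.0) mm. The block is at x = -49 in the module frame, so 94 mm short of home. The knob is 104 mm from the pivot, which puts the latch at about 0.18 rad. Pushing the cartridge now.

```bash
cat >> h.py <<'E'
YAW=np.radians(13.3);O=np.array([.6091,.0210])
R2=np.array([[np.cos(YAW),-np.sin(YAW)],[np.sin(YAW),np.cos(YAW)]])
def w(x,y,z): return [*(O+R2@np.array([x,y])/1000),z/1000]
def mod(p): return np.append(R2.T@(np.array(p[:2])-O)*1000,p[2]*1000)
def snap(tag):
    for n in("scene","top"):
        p,d=get_image(n);cv2.imwrite(f"pics/{n}{tag}.png",p[:,:,::-1]);np.savez(f"{n}{tag}.npz",p=p,d=d)
def st(s=""):
    o=observe();print(s,"t",round(o["time_s"],2),"mod",np.round(mod(o["eef_pos"]),1),"F",np.round(o["ft_force"],1),"open",round(o["opening"],4))
E
python3 - <<'E'
from h import *
gripper_to(0.0)
movep(w(-122,-1,150),[np.pi,0,YAW]);st("above")
print(move_l(w(-122,-1,45),feed=.15,max_force=10));st("down")
print(move_l(w(-22,0,45),feed=.07,max_force=25));st("push1")
print(move_l(w(5,0,45),feed=.03,max_force=18));st("push2")
move_l(w(-70,0,45),feed=.15)
move_l(w(-90,0,150),feed=.2);st("up")
E
```

```text
above t 3.23 mod [-121.9   -1.8  150.2] F [ 0.5 -0.9  0.1] open -0.0
False
down t 4.08 mod [-121.4   -1.4   45.7] F [-0.9  0.5  0.3] open 0.0001
False
push1 t 5.66 mod [-21.9   0.   45. ] F [-0.2 -1.2 -0.4] open 0.0002
True
push2 t 6.18 mod [-11.7  -0.   44.3] F [-0.  -0.1 -0.1] open -0.0002
up t 7.39 mod [-8.990e+01  1.000e-01  1.493e+02] F [-0.6  0.6 -0.5] open 0.0
```

```bash
python3 - <<'E'
from h import *
movep(w(-100,-220,200),[np.pi,0,YAW+np.radians(120)]);st()
snap("1")
E
python3 m.py 1 | grep -E "block|knob|housing"
python3 - <<'E'
import cv2,numpy as np
c=[cv2.imread(f"pics/{n}1.png")[a:a+110,b:b+120] for n,a,b in(("top",110,225),("scene",135,170))]
cv2.imwrite("pics/crop1.png",cv2.resize(np.hstack(c),(800,366),interpolation=cv2.INTER_CUBIC))
E
```

```text
t 9.48 mod [-100.1 -219.6  199.5] F [-0.1 -0.2 -0.1] open 0.0001
top housing 3012 z 0.1 [[673.0, 137.0], [719.0, -56.0], [867.0, -21.0], [821.0, 173.0]] [769.8  58.2] [152.1 199.3] 13.46 mean [772.9  59.2]
top block 598 z 0.069 [[602.0, 49.0], [617.0, -10.0], [706.0, 12.0], [692.0, 70.0]] [654.4  30.2] [92.3 60.4] 13.7 mean [654.1  30.3]
top knob 30 z 0.094 [[528.0, -121.0], [543.0, -121.0], [543.0, -107.0], [529.0, -106.0]] [ 535.9 -113.8] [14.3 14.6] 88.02 mean [ 535.5 -113.4]
scene housing 3497 z 0.101 [[673.0, 141.0], [720.0, -56.0], [866.0, -21.0], [820.0, 175.0]] [769.8  60. ] [150.6 201.5] 13.41 mean [776.   64.7]
scene block 615 z 0.071 [[601.0, 51.0], [616.0, -9.0], [705.0, 12.0], [691.0, 72.0]] [653.1  31.5] [92.  61.8] 13.57 mean [652.1  30.4]
scene knob 23 z 0.096 [[525.0, -112.0], [533.0, -120.0], [544.0, -109.0], [535.0, -101.0]] [ 534.1 -110.7] [15.1 11.9] 46.85 mean [ 533.7 -111.1]
```

View pics/crop1.png

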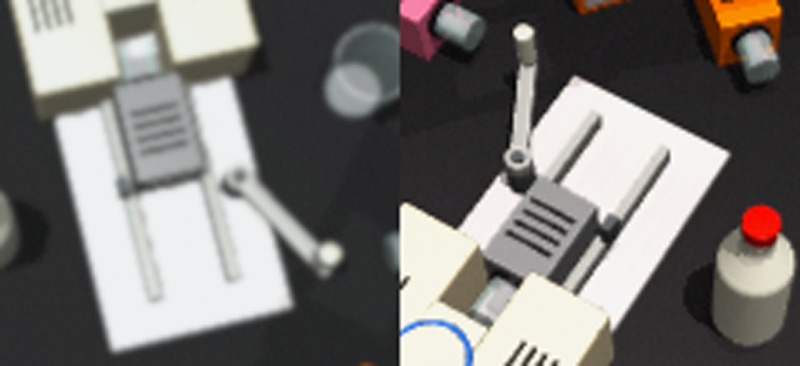

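The block is now at module x ≈ 45.5, which is home, with the lamp in the slot (crop 160,130). The lever is unmoved with its knob at crop (328,257). Next I swing the latch with the closed fingers, turning the tool along the arc.

```bash
python3 - <<'E'
from h import *
def pose(phi,d,z=70):
    a=np.radians(phi);k=np.array([-12,-62])+105*np.array([np.cos(a),np.sin(a)]);t=np.array([np.sin(a),-np.cos(a)])
    return w(*(k-d*t),z),[np.pi,0,YAW+a-np.pi/2]
p,r=pose(210,33,150);movep(p,r)
p,r=pose(210,33);print(move_l(p,feed=.15,max_force=10));st("down")
for phi in list(range(204,95,-9))+[95]:
    p,r=pose(phi,20)
    if move_l(p,feed=.09,rotation=r,max_force=20): print("stopped",phi);break
st("arc")
p,r=pose(90,8);print(move_l(p,feed=.025,rotation=r,max_force=14));st("stop")
E
```

```text
False
down t 10.72 mod [ -85.8 -144.1   71. ] F [-0.5 -0.7 -0.1] open 0.0007
arc t 15.39 mod [-41.7  40.7  69.8] F [-0.9 -0.8 -0.9] open 0.0001
True
stop t 15.93 mod [-32.6  42.3  68.9] F [0.1 0.1 0.1] open -0.0
```

```bash
python3 - <<'E'
from h import *
move_l(w(-60,42,70),feed=.1)
move_l(w(-70,42,200),feed=.2)
movep(w(-100,-220,200),[np.pi,0,YAW]);st()
snap("2")
E
sed -i 's/(W\[...,1\]<-.06)&(W\[...,0\]<.62)/(abs(W[...,1]-.06)<.04)\&(W[...,0]<.62)/' m.py; python3 m.py 2
```

```text
t 18.17 mod [ -99.9 -218.7  199.3] F [-1.  -0.5 -0.6] open 0.0001
top housing 3003 z 0.1 [[672.0, 137.0], [718.0, -56.0], [867.0, -21.0], [821.0, 172.0]] [769.4  58. ] [153.1 199. ] 13.3 mean [772.7  59.5]
top plate 2328 z 0.007 [[457.0, 72.0], [496.0, -95.0], [717.0, -44.0], [678.0, 124.0]] [587.2  14.4] [227. 172.] 13.11 mean [552.   18.7]
top block 602 z 0.069 [[603.0, 49.0], [616.0, -9.0], [706.0, 12.0], [693.0, 70.0]] [654.5  30.2] [92.6 59.8] 13.25 mean [653.4  29.8]
top knob 28 z 0.095 [[582.0, 53.0], [596.0, 52.0], [596.0, 64.0], [582.0, 64.0]] [589.   58.3] [11.5 14.7] 89.45 mean [588.5  58.3]
top bottle 458 z 0.117 [[512.0, 204.0], [525.0, 145.0], [588.0, 159.0], [575.0, 218.0]] [550.2 181.6] [64.7 59.8] 12.4 mean [549.4 181.1]
scene housing 3502 z 0.101 [[673.0, 141.0], [720.0, -56.0], [866.0, -21.0], [819.0, 176.0]] [769.7  60.4] [150.5 202.5] 13.41 mean [775.8  64.6]
scene plate 1676 z 0.009 [[456.0, 73.0], [495.0, -96.0], [692.0, -50.0], [653.0, 119.0]] [574.1  11.4] [202.5 173. ] 13.22 mean [542.4  24.3]
scene block 594 z 0.071 [[601.0, 51.0], [616.0, -9.0], [706.0, 13.0], [691.0, 73.0]] [653.4  31.7] [92.7 61.8] 13.57 mean [652.8  30.6]
scene knob 31 z 0.095 [[577.0, 57.0], [587.0, 47.0], [598.0, 58.0], [588.0, 68.0]] [587.5  57.7] [16.  13.8] 44.78 mean [587.6  58.5]
scene bottle 765 z 0.095 [[706.0, 182.0], [716.0, 139.0], [844.0, 168.0], [834.0, 211.0]] [774.8 174.9] [131.1  43.9] 12.8 mean [785.1 181.5]
```

View pics/top2.png

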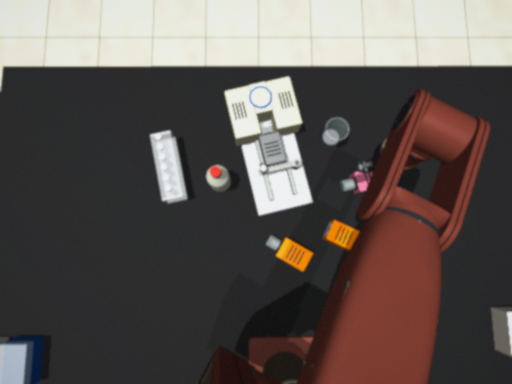

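The lever now lies across the channel behind the home cartridge, with its knob at pixel (264,168), within 2 mm of the stop position. The bottle (218,178), beaker (336,131) and rack (168,167) are where they were, and the arm is clear.

```bash
python3 -c "
from plant import *
print(job_done())"
```

```text
the job is handed in; nothing more can be done
None
```

The cartridge is pushed fully home, the latch was then swung to its stop behind it, nothing else was moved, and I handed the job in at about 18 s; no verdict was shown.

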